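# Snap the hanging rail into its spring-jaw forks and hang up the ear defenders

## Task

The rail of the hanging stand has only been laid in the mouths of its two forks: push it down past the sprung jaws until it sits fully home in both forks and both jaws have snapped shut over it. Then hang the ear defenders on the rail between the forks, headband across it with one cup on each side, lowering them on gently rather than dropping them, and leave them hanging still. Leave the mallet, the jar and the chisel where they are.

Things in the scene. Friction and masses are not known exactly. Their poses are not given: they have to be found in the camera images.
- stand: Steel hanging stand fixed to the bench: foot plate 110 x 270 x 6 mm and two uprights, 36 x 20 mm, each topped by a fork, 20 mm wide, open at the top. Origin: centre of the foot's underside. y axis: along the rail, from the right fork (y = -95 mm) to the left fork (+95 mm); z up. Only the rail spans the space between the forks. A rail fully home has its axis at x = 0, z = 145 mm.
- left_fork (a point): Axis of a rail that is fully home, in the middle of the left fork's 20 mm width, 145 mm above the bench. Axes as the stand's. The plain arm on the -x side has its inner face at x = -11.5 mm and rises 36 mm above this point, with a lip leaning outward up to 42 mm (the highest part); the +x arm carries the jaw, whose hinge is at x = 18, z = 32 mm; its thumb tail reaches x = 48, z = 38 mm.
- right_fork (a point): The same point and shape in the right fork, its jaw also on the +x side.
- rail: Loose steel tube, 20 mm diameter, 240 mm long, 0.25 kg, with black end caps 28 mm in diameter that stay just outside the forks and leave a few mm of end play. Origin: middle of the tube, on its axis, which is its y axis (x and z may roll). At the start it lies on the shut jaws in both fork mouths, axis about 180 mm above the bench; it must go down about 35 mm.
- rail_left (a point): Point on the rail's axis 95 mm from its middle, in the left fork: 180 mm above the bench at the start, 145 mm when home. Each end can be pressed alone, on top of the tube inside of its fork; the tube then slopes until the other end follows.
- rail_right (a point): The same point of the rail in the right fork.
- jaw_left (a joint): Sprung jaw of the left fork, a dark steel finger 24 mm long that slopes from the hinge down across the mouth: 0 rad shut, 0.85 rad folded down. The rail folds it on its way down and it snaps back over the rail. Pushing one end past its jaw takes about 10 N (up to 15).
- jaw_right (a joint): Sprung jaw of the right fork, as the left one.
- ear_defenders: Rigid ear defenders, about 0.26 kg, 150 mm wide, 68 mm deep, 150 mm high, standing on the bench on their two grey cups (82 mm high, 64 mm apart), headband up. Origin: underside, midway between the cups; x from cup to cup, z up; both ends alike. From the padded top a band 22 mm wide, 4 mm thick, curves down to the cups. Centre of mass about 50 mm above the underside.
- crown (a point): Middle of the underside of the headband's black padded top, 136 mm above the cups' underside; it rests on the rail when hung. The pad is level, 46 mm long in x, 32 mm wide in y, 14 mm thick (top 150 mm above the cups' underside): grip it across its width from above with the fingertips, not reaching below its underside, where the rail will be.
- mallet: Wooden carver's mallet standing on its head, 104 mm diameter, 212 mm high. Bystander. Origin: centre of its underside.
- jar: Glass jar, 72 mm diameter, 95 mm high. Bystander. Origin: centre of its underside.
- chisel: Steel stone chisel lying on the bench, 175 mm long, 18 mm high. Bystander. Origin: underside of its shank; x along it.
Mind the look-alikes: they are no part of the job. Of the things shaped like the rail, the steel one is meant.

How it is judged:
By the outcome, as a careful person would: the job done as asked, in the order asked, and still so for the second after the job is handed in, with the robot touching nothing.
It also fails if it takes over 48 s, if anything falls off the work surface, if the arm or the gripper's body presses on something with over 40 N, if the wrist force passes 120 N, or if a joint passes its speed limit or range.

## Robot

A 6-joint arm with a two-finger parallel gripper is mounted at the origin on the work surface. World frame = base frame: x ahead of the robot, y to its left, z up, the work surface at z = 0. Lengths are in m, angles in rad, forces in N, time in s.
With the tool pointing down it reaches from about 0.25 to 0.775 m from the base axis. Payload 8.9 kg.
Tool frame: the origin (TCP) lies between the finger pads; the fingertips stand 22 mm ahead of it and the grasp point (between the pads) lies 3 mm ahead of it; z points along the fingers, y is the line along which they close (so a half turn about z gives the same grasp; the last joint's range is limited). The gripper opens to 85 mm and grips with 20 to 120 N. Pads are 22 mm wide; open, the fingers measure 114 mm over their backs; the gripper's body (76 mm by 85 mm) begins 54 mm behind the grasp point. The pads swing forward as they close: fully open they stand 13 mm farther back than shut.
Start: joints at [1.162, 0.291, -0.153, 1.127, 0, 1.431], TCP at [0.14, 0.506, 0.253] pointing down, gripper open.
Joint ranges: [-2.52, 2.52], [-0.91, 1.74], [-1.3, 1.37], [-1.96, 2.02], [-1.52, 1.47], [-3.14, 3.14]. Speed limits (rad/s): [2.22, 2.22, 2.79, 3.14, 3.14, 3.14].

## Interface

Orientations are given as a 3x3 rotation matrix whose columns are the frame's x, y, z axes.
In Python, from workcell import * gives the robot as it stands.
- The arm moves only by the tool arm_command, never from a script. Its argument "deltas" is one flat list of numbers, 6 for each row, row after row: the shift along the tool's x, y, z in units of 400 mm (1.0 is 400 mm), then the turn, a rotation vector about the tool's x, y, z in units of 360 degrees (1.0 is 360 degrees). In form: [dx, dy, dz, rx, ry, rz, dx, dy, dz, rx, ry, rz, ...]. A call has 1 to 5 rows; each row is the pose to reach, as a shift and turn from the pose commanded when the call began, along the tool's axes at that moment, turning the shorter way round; what a row does not reach only later rows make up. A row lasts 1/12 s, in which the tool goes at most 41.7 mm and 7.16 degrees, less where a joint would pass 70% of its speed; a pose out of reach is approached as far as the arm can. A call with a number of a shift or a turn outside -1 to 1 is refused whole. A call with a gripper value outside its range is refused whole. "jaw" is the opening, from 0 (shut) to 1 (fully open), set as the call begins (left out, the last holds). The fingers move at their own pace and stop on an object; the grip force is fixed at half the most. Time passes only in rows, so rows that repeat a pose let the fingers close. It gives the time, the measured TCP pose, the force, the opening and the grip force at its end, in the units of the state.
- get_state(): the state, without advancing time (a new reading comes with each control period).
- get_image(name): name is "scene" or "side" or "wrist"; returns the picture (384x512x3 uint8, red, green, blue); there is no depth.
- get_calibration(name): a dict with "camera_matrix" (3x3 intrinsics, pixels), "rvec" (rotation vector, rad) and "tvec" (3), from world to camera coordinates, as OpenCV has them. Camera axes: x right, y down, z forward; pixel columns grow to the right and rows downward; lengths in m; the calibration is good to about 2 mm. A picture is of the moment at which its call begins: read the wrist's pose just before it. get_calibration takes no time and is no camera call; for the wrist camera it gives the pose at the moment of the call.
- hand_in(): hands the job in; it is judged then, once.
The state is a dict: "time_s": time; "joints": joint angles; "joint_vel": joint speeds; "joint_efforts": joint torques, N m; "eef_pos": TCP position; "tcp_rot": TCP orientation; "contact_force": force on the tool from outside, world axes, zero at the start; "torque": the same for the moment, N m; "grip_width": finger opening in m; "grasp_force": force on a finger pad.
Only numpy, scipy, OpenCV 4.12 (cv2) and the standard library are available. Lean on these libraries where they do the work, as an engineer would, in place of code of your own. Each camera call takes 0.05 s, during which the arm holds its last target. There are 200 camera calls.

## Working session

There is one attempt and no reset: what is moved stays moved. The work goes in short steps, Python scripts to look and compute and a tool call to move; the robot and the scene stay as the last step left them, time stands still between calls to the robot, and variables do not carry over. Pictures are saved under pics/ and viewed, at most 10 in all, crops included, and the job is handed in when it is done.

Besides the shell and the picture viewer there is one more tool, called by a JSON object that holds its "name" and its "arguments". arm_command: Moves the arm, as the interface text tells. Shifts and turns lie within -1 to 1; 1 stands for 400 mm of shift or 360 degrees of turn. Its arguments: {"type":"object","properties":{"deltas":{"type":"array","items":{"type":"number"}},"jaw":{"type":"number"}},"required":["deltas"]}

```bash
mkdir -p pics; python3 - <<'E'
from workcell import *
import cv2,numpy as np
for n in ("scene","side","wrist"):
    im=get_image(n); cv2.imwrite(f"pics/{n}0.png",im[:,:,::-1])
    c=get_calibration(n); print(n,np.round(c["camera_matrix"],1).tolist(),np.round(c["rvec"],4),np.round(c["tvec"],4))
s=get_state(); print(s["time_s"],s["eef_pos"],np.round(s["tcp_rot"],3))
a=[cv2.imread(f"pics/{n}0.png") for n in("scene","side")]
E
```

```text
scene [[379.0, 0.0, 251.6], [0.0, 379.0, 186.2], [0.0, 0.0, 1.0]] [ 1.5253  2.3438 -0.6407] [ 0.2003 -0.3297  1.4334]
side [[371.7, 0.0, 252.4], [0.0, 371.7, 190.6], [0.0, 0.0, 1.0]] [ 2.1777 -0.3348  0.1673] [-0.4676  0.2114  1.0181]
wrist [[330.4, 0.0, 253.4], [0.0, 330.4, 196.8], [0.0, 0.0, 1.0]] [-2.3222 -1.7678 -0.2366] [-0.5236 -0.0353  0.3785]
0.15 [0.13978084 0.50571011 0.25285377] [[-0.964  0.267 -0.   ]
 [ 0.267  0.964 -0.001]
 [ 0.    -0.001 -1.   ]]
```

View pics/scene0.png

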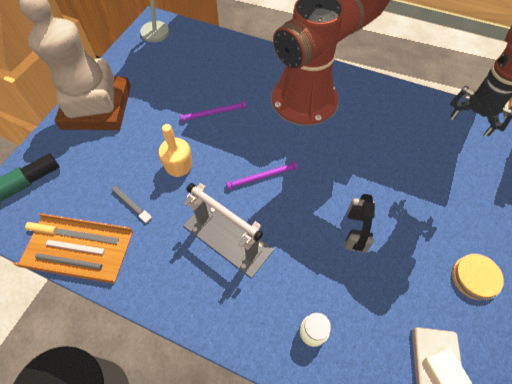

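View pics/side0.png

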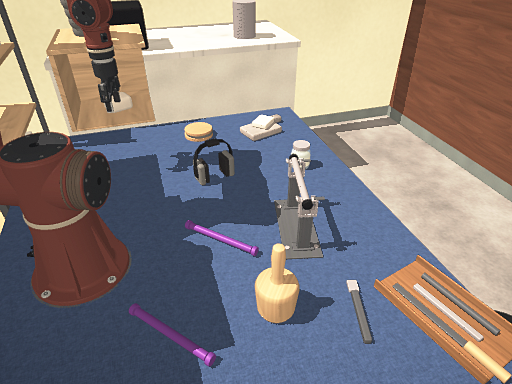

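The scene view shows the stand with its rail from (191,189) to (258,236) and the ear defenders' pad near (367,200). In the side view the rail caps are at (293,158) and (307,205), and the pad is near (213,145). I'll zoom in on these.

```bash
python3 - <<'E'
import cv2,numpy as np
out=np.zeros((600,800,3),np.uint8)
for k,(n,x,y) in enumerate([("scene",175,175),("scene",320,180),("side",255,145),("side",170,125)]):
    im=cv2.imread(f"pics/{n}0.png")[y:y+75,x:x+100] if k!=0 else cv2.imread(f"pics/{n}0.png")[y:y+75,x:x+100]
    z=cv2.resize(im,(400,300),interpolation=cv2.INTER_CUBIC)
    for i in range(0,100,10): cv2.putText(z,str(x+i),(i*4,8),0,.3,(0,255,255)); cv2.line(z,(i*4,10),(i*4,14),(0,255,255))
    for i in range(5,75,10): cv2.putText(z,str(y+i),(0,i*4+4),0,.3,(0,255,255)); cv2.line(z,(20,i*4),(24,i*4),(0,255,255))
    out[(k//2)*300:(k//2)*300+300,(k%2)*400:(k%2)*400+400]=z
cv2.imwrite("pics/z0.png",out)
E
```

```text
(no output)
```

View pics/z0.png

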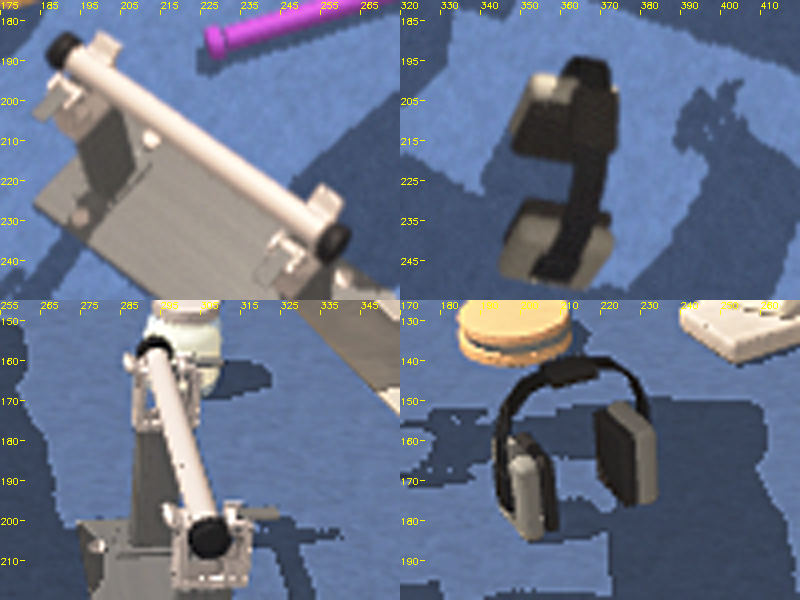

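```bash
cat > h.py <<'E'
from workcell import *
import cv2,numpy as np
from scipy.optimize import least_squares
C={n:get_calibration(n) for n in("scene","side")}
def proj(n,P,c=None):
    c=c or C[n]; return cv2.projectPoints(np.array(P,float).reshape(-1,3),np.array(c["rvec"]),np.array(c["tvec"]),np.array(c["camera_matrix"]),None)[0].reshape(-1,2)
def onz(n,px,z,c=None):
    c=c or C[n]; R=cv2.Rodrigues(np.array(c["rvec"]))[0]; o=-R.T@np.array(c["tvec"]).ravel(); d=R.T@np.linalg.inv(c["camera_matrix"])@[*px,1]
    return o+d*(z-o[2])/d[2]
def tri(a,b):
    f=lambda P:np.r_[proj("scene",P)[0]-a,proj("side",P)[0]-b]
    r=least_squares(f,[.5,0,.1]); return r.x,np.abs(r.fun).max()
E
python3 - <<'E'
from h import *
R=tri((190.5,187.5),(307,204.5));L=tri((258,235),(293.5,158));E=tri((366.5,202),(212,143.5))
print(R,L,np.linalg.norm(R[0]-L[0]),E)
for z in (.18,):
  for p in((190.5,187.5),(258,235)): print(onz("scene",p,z))
  for p in((307,204.5),(293.5,158)): print(onz("side",p,z))
print(onz("scene",(366.5,202),.15),onz("side",(212,143.5),.143))
# ear yaw fit wireframe
def ear(x,y,t):
    c,s=np.cos(t),np.sin(t);M=np.array([[c,-s,0],[s,c,0],[0,0,1]])
    box=lambda a,b,w,z0,z1:[[p,q,z] for z in(z0,z1) for p,q in((a,-w),(b,-w),(b,w),(a,w))]
    return [np.array(b)@M.T+[x,y,0] for b in (box(-.023,.023,.016,.136,.15),box(.032,.068,.034,0,.082),box(-.068,-.032,.034,0,.082))]
tiles=[]
for n,x0,y0 in(("scene",320,180),("side",170,125)):
  for t in (0.25,):
    im=cv2.imread(f"pics/{n}0.png")[y0:y0+75,x0:x0+100]; im=cv2.resize(im,(400,300),interpolation=3)
    for b,col in zip(ear(E[0][0],E[0][1],t),((0,255,255),(0,0,255),(0,255,0))):
      q=((proj(n,b)-[x0,y0])*4).astype(int)
      for i in range(4):
        for u,v in((i,(i+1)%4),(i+4,(i+1)%4+4),(i,i+4)): cv2.line(im,tuple(map(int,q[u])),tuple(map(int,q[v])),col,1)
    tiles.append(im)
cv2.imwrite("pics/f0.png",np.hstack(tiles))
E
```

```text
(array([ 0.594128  , -0.13489091,  0.18035984]), np.float64(0.20088655954850765)) (array([0.64863484, 0.08987921, 0.18083347]), np.float64(0.5993255891680747)) 0.23128517098512996 (array([0.43486895, 0.31639602, 0.15337394]), np.float64(2.584366213084479))
[ 0.59342759 -0.13474693  0.18      ]
[0.64710074 0.09040003 0.18      ]
[ 0.59473744 -0.13485242  0.18      ]
[0.65048488 0.08943678 0.18      ]
[0.42585378 0.31930591 0.15      ] [0.44447994 0.32211223 0.143     ]
```

View pics/f0.png

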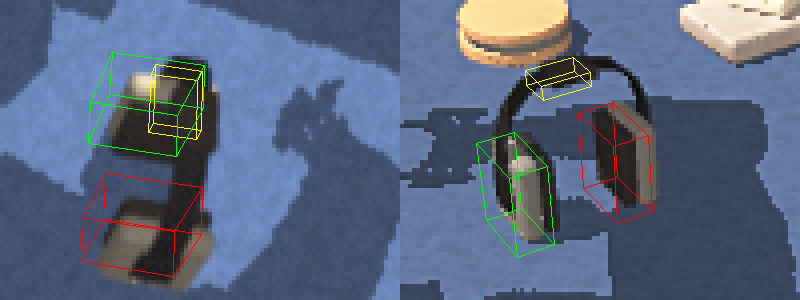

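The rail triangulates well: height 0.180, length about 0.232 between the caps, stand yaw about -0.238 rad. The ear defenders' wireframe sits about 15 mm too near the robot, so I'll refine it with the wrist camera on the way past. I'm moving towards the rail now.

{"name": "arm_command", "arguments": {"deltas": [-0.44,-0.277,0,0,0,-0.005,-0.44,-0.277,0,0,0,-0.005,-0.44,-0.277,0,0,0,-0.005,-0.44,-0.277,0,0,0,-0.005,-0.44,-0.277,0,0,0,-0.005], "jaw": 1}}

```text
time_s: 0.57
eef_pos: [0.2807, 0.3507, 0.2532]
tcp_rot: [[-0.972, 0.235, -0.0], [0.235, 0.972, -0.0], [-0.0, -0.0, -1.0]]
contact_force: [0.5, 1.4, 0.9]
grip_width: 0.0854
grasp_force: 0.0
```

```bash
cat >> h.py <<'E'
def mv(t,yaw_y=None,st=None):
    """tool deltas in units to world TCP t, tool y axis along direction yaw_y (tool down)"""
    s=st or get_state(); R=np.array(s["tcp_rot"]); d=R.T@(np.array(t)-s["eef_pos"]); r=np.zeros(3)
    if yaw_y is not None:
        y=np.array([*yaw_y,0.]);y/=np.linalg.norm(y);z=np.array([0,0,-1.]);T=np.c_[np.cross(y,z),y,z]
        r=cv2.Rodrigues(R.T@T)[0].ravel()
    print("delta",np.round(d/.4,4),np.round(r/2/np.pi,4),"dist",np.linalg.norm(d),"t",s["time_s"],"pos",np.round(s["eef_pos"],4),"F",np.round(s["contact_force"],1))
E
python3 - <<'E'
from h import *
c=get_calibration("wrist"); im=get_image("wrist"); cv2.imwrite("pics/w1.png",im[:,:,::-1])
np.savez("w1.npz",**{k:np.array(v) for k,v in c.items()})
mv([.6214,-.0225,.253],(.236,.972))
E
```

```text
delta [-1.0372 -0.693   0.0051] [-0.0004  0.0005 -0.0007] dist 0.4989601870983917 t 0.6167 pos [0.2853 0.3462 0.2532] F [ 3.7 -0.7  0.1]
```

View pics/w1.png

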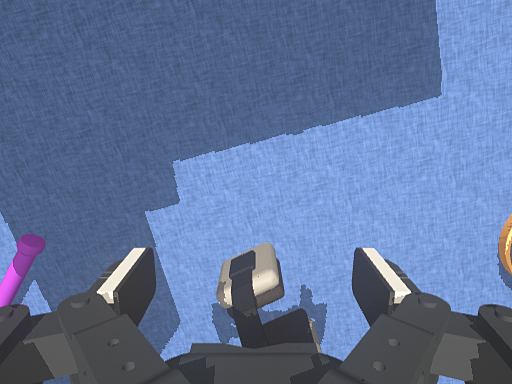

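The wrist view shows one cup of the ear defenders at (255,275), partly hidden by the gripper; a later look will be better. Carrying on to the rail.

{"name": "arm_command", "arguments": {"deltas": [-0.433,-0.289,0,0,0,0,-0.433,-0.289,0,0,0,0,-0.433,-0.289,0,0,0,0,-0.433,-0.289,0,0,0,0,-0.433,-0.289,0,0,0,0]}}

```text
time_s: 1.03
eef_pos: [0.422, 0.1973, 0.2533]
tcp_rot: [[-0.972, 0.236, 0.0], [0.236, 0.972, 0.0], [-0.0, 0.0, -1.0]]
contact_force: [-0.4, 1.1, 0.3]
grip_width: 0.0854
grasp_force: 0.0
```

{"name": "arm_command", "arguments": {"deltas": [-0.433,-0.289,0,0,0,0,-0.433,-0.289,0,0,0,0,-0.433,-0.289,0,0,0,0,-0.433,-0.289,0,0,0,0,-0.433,-0.289,0,0,0,0]}}

```text
time_s: 1.45
eef_pos: [0.563, 0.044, 0.2531]
tcp_rot: [[-0.972, 0.236, -0.0], [0.236, 0.972, 0.0], [0.0, 0.0, -1.0]]
contact_force: [0.6, 1.8, 0.8]
grip_width: 0.0852
grasp_force: 0.0
```

```bash
python3 - <<'E'
from h import *
im=get_image("side")
mv([.6214,-.0225,.225],(.236,.972))
E
```

```text
delta [-0.1667 -0.1164  0.0697] [-0.0003  0.0006 -0.0006] dist 0.08598132285896694 t 1.5 pos [0.5678 0.0388 0.2526] F [ 0.7 -5.6 -0.3]
```

{"name": "arm_command", "arguments": {"deltas": [-0.167,-0.116,0,0,0,0,-0.167,-0.116,0,0,0,0,-0.167,-0.116,0.095,0,0,0,-0.167,-0.116,0.095,0,0,0,-0.167,-0.116,0.095,0,0,0]}}

```text
time_s: 1.92
eef_pos: [0.6144, -0.015, 0.2135]
tcp_rot: [[-0.972, 0.237, -0.005], [0.237, 0.972, 0.001], [0.005, -0.0, -1.0]]
contact_force: [0.3, -0.6, -0.2]
grip_width: 0.0856
grasp_force: 0.0
```

```bash
python3 - <<'E'
from h import *
c=get_calibration("wrist"); mv([.6214,-.0225,.195],(.236,.972)); a=get_image("wrist")
b=get_image("side")[120:240,230:350];s=get_image("scene")[150:270,170:290]
cv2.imwrite("pics/p1.png",np.vstack([a[:,:,::-1],np.hstack([cv2.resize(b[:,:,::-1],(256,216),interpolation=3),cv2.resize(s[:,:,::-1],(256,216),interpolation=3)])]))
for y in(-.095,.095,-.116,.116): print(y,proj("",[.6214+.236*y,-.0225+.972*y,.18],c))
E
```

```text
delta [-0.0217 -0.0141  0.0462] [-0.0001 -0.0008 -0.0002] dist 0.021179878631527385 t 1.9167 pos [ 0.6144 -0.015   0.2135] F [ 0.3 -0.6 -0.2]
-0.095 [[ 58.04958515 258.29765704]]
0.095 [[430.23103163 258.13335907]]
-0.116 [[ 16.94847226 258.31580096]]
0.116 [[471.40163918 258.11518448]]
```

View pics/p1.png

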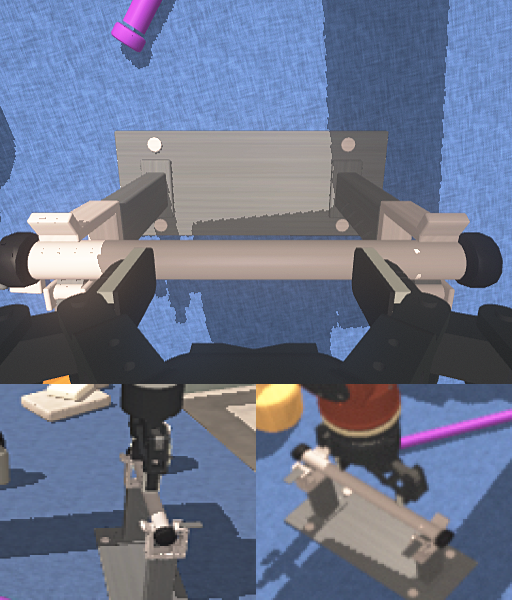

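The wrist view shows the rail axis at row ~259, running from cap (15,259) to cap (480,252). My prediction was row 258 and columns 17 to 471, so it agrees within about 2 mm. Both fingertips will land on the tube, inside the forks.

```bash
python3 - <<'E'
from h import *
mv([.6216,-.0215,.205],(.236,.972))
E
```

```text
delta [-0.0177 -0.0143  0.0295] [0.     0.0002 0.0001] dist 0.01490764999565959 t 2.0667 pos [ 0.616  -0.0143  0.2168] F [ 0.4 -0.1 -0.1]
```

{"name": "arm_command", "arguments": {"deltas": [-0.018,-0.014,0,0,0,0,-0.018,-0.014,0.03,0,0,0,-0.018,-0.014,0.04,0,0,0,-0.018,-0.014,0.05,0,0,0,-0.018,-0.014,0.05,0,0,0]}}

```text
time_s: 2.48
eef_pos: [0.6213, -0.022, 0.1962]
tcp_rot: [[-0.972, 0.236, -0.0], [0.236, 0.972, -0.0], [0.0, -0.0, -1.0]]
contact_force: [-3.9, 0.2, 6.3]
grip_width: 0.0853
grasp_force: 2.9
```

{"name": "arm_command", "arguments": {"deltas": [0,0,0.01,0,0,0,0,0,0.02,0,0,0,0,0,0.03,0,0,0,0,0,0.04,0,0,0,0,0,0.05,0,0,0]}}

```text
time_s: 2.9
eef_pos: [0.6213, -0.0217, 0.1777]
tcp_rot: [[-0.972, 0.235, 0.001], [0.235, 0.972, 0.0], [-0.001, 0.0, -1.0]]
contact_force: [-7.6, 2.1, 15.6]
grip_width: 0.085
grasp_force: 7.9
```

{"name": "arm_command", "arguments": {"deltas": [0,0,0.008,0,0,0,0,0,0.015,0,0,0,0,0,0.022,0,0,0,0,0,0.03,0,0,0,0,0,0.03,0,0,0]}}

```text
time_s: 3.32
eef_pos: [0.6219, -0.022, 0.1638]
tcp_rot: [[-0.972, 0.236, 0.001], [0.236, 0.972, -0.0], [-0.001, 0.0, -1.0]]
contact_force: [-0.4, 0.7, 4.0]
grip_width: 0.0852
grasp_force: 2.0
```

{"name": "arm_command", "arguments": {"deltas": [0,0,0.004,0,0,0,0,0,0.006,0,0,0,0,0,0.008,0,0,0,0,0,0.008,0,0,0]}}

```text
time_s: 3.65
eef_pos: [0.6239, -0.0225, 0.1634]
tcp_rot: [[-0.972, 0.236, 0.006], [0.236, 0.972, -0.001], [-0.006, 0.0, -1.0]]
contact_force: [-1.3, 0.5, 20.1]
grip_width: 0.0853
grasp_force: 10.1
```

The force dropped at 35 mm of travel and then rose to a firm 20 N stop, so the rail appears home. Lifting to check it from the cameras.

{"name": "arm_command", "arguments": {"deltas": [0,0,-0.1,0,0,0,0,0,-0.2,0,0,0,0,0,-0.29,0,0,0,0,0,-0.29,0,0,0]}}

```text
time_s: 3.98
eef_pos: [0.6242, -0.0225, 0.2839]
tcp_rot: [[-0.972, 0.236, 0.01], [0.236, 0.972, -0.002], [-0.01, 0.001, -1.0]]
contact_force: [-0.4, -0.4, 1.0]
grip_width: 0.0857
grasp_force: 0.0
```

```bash
python3 - <<'E'
from h import *
mv([.525,.30,.28],(.236,.972))
E
```

```text
delta [0.4313 0.7248 0.0059] [ 0.0001  0.0016 -0.    ] dist 0.3373856736153816 t 3.9833 pos [ 0.6242 -0.0225  0.2839] F [-0.4 -0.4  1. ]
```

{"name": "arm_command", "arguments": {"deltas": [0.27,0.45,0,0,0,0,0.27,0.45,0,0,0,0,0.27,0.45,0,0,0,0,0.27,0.45,0,0,0,0,0.27,0.45,0,0,0,0]}}

```text
time_s: 4.4
eef_pos: [0.5586, 0.1783, 0.2761]
tcp_rot: [[-0.972, 0.236, -0.0], [0.236, 0.972, -0.0], [0.0, -0.0, -1.0]]
contact_force: [0.7, 0.4, 0.2]
grip_width: 0.0853
grasp_force: 0.0
```

{"name": "arm_command", "arguments": {"deltas": [0.165,0.276,0,0,0.001,0,0.165,0.276,0,0,0.001,0,0.165,0.276,0,0,0.001,0,0.165,0.276,0,0,0.001,0,0.165,0.276,0,0,0.001,0]}}

```text
time_s: 4.82
eef_pos: [0.5203, 0.3019, 0.2759]
tcp_rot: [[-0.973, 0.232, -0.007], [0.232, 0.973, 0.001], [0.007, -0.0, -1.0]]
contact_force: [0.5, -1.0, -0.2]
grip_width: 0.0853
grasp_force: 0.0
```

```bash
python3 - <<'E'
from h import *
get_image("wrist");get_image("wrist")
c=get_calibration("wrist"); a=get_image("wrist")[:,:,::-1]; np.savez("w2.npz",**{k:np.array(v) for k,v in c.items()})
b=get_image("side")[140:220,255:335,::-1];s=get_image("scene")[175:255,175:255,::-1]
cv2.imwrite("pics/w2.png",a)
cv2.imwrite("pics/p2.png",np.vstack([a[:300],np.hstack([cv2.resize(q,(256,256),interpolation=3) for q in(b,s)])]))
mv([.525,.30,.28],(.236,.972))
print("rail z .145: R,L", [proj(n,[.6216+.236*y,-.0215+.972*y,.145]).round(1).tolist() for n in("side","scene") for y in(-.117,.119)])
E
```

```text
delta [-0.0058  0.0059 -0.0098] [-0.     -0.001  -0.0003] dist 0.005119000399535776 t 5.0667 pos [0.5222 0.2983 0.2761] F [-0.4 -0.  -0.9]
rail z .145: R,L [[[305.7, 215.2]], [[292.0, 166.9]], [[192.1, 193.8]], [[258.9, 241.6]]]
```

View pics/p2.png

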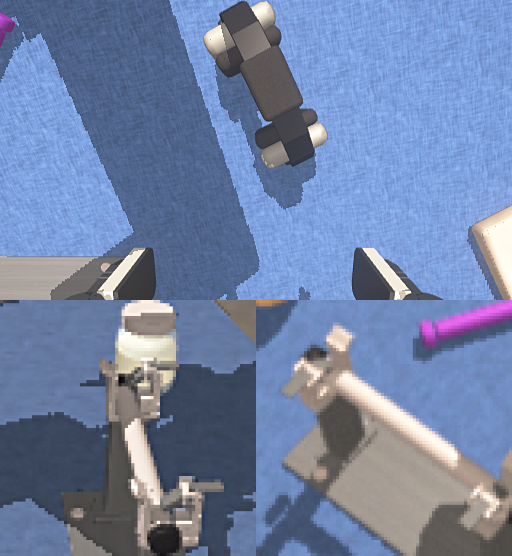

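The side and scene crops show the rail caps at about (306,215) and (294,165), matching the predicted home position, with the jaws over the tube. In the wrist view the pad centre is near (270,85). I'll fit the ear defenders' pose and overlay it.

```bash
cat >> h.py <<'E'
def ear(x,y,t):
    c,s=np.cos(t),np.sin(t);M=np.array([[c,-s,0],[s,c,0],[0,0,1]])
    box=lambda a,b,w,z0,z1:[[p,q,z] for z in(z0,z1) for p,q in((a,-w),(b,-w),(b,w),(a,w))]
    return [np.array(b)@M.T+[x,y,0] for b in (box(-.023,.023,.016,.136,.15),box(.032,.075,.034,0,.082),box(-.075,-.032,.034,0,.082))]
def draw(im,x0,y0,k,n,pose,c=None):
    for b,col in zip(ear(*pose),((0,255,255),(0,0,255),(0,255,0))):
      q=((proj(n,b,c)-[x0,y0])*k).astype(int)
      for i in range(4):
        for u,v in((i,(i+1)%4),(i+4,(i+1)%4+4),(i,i+4)): cv2.line(im,tuple(map(int,q[u])),tuple(map(int,q[v])),col,1)
E
python3 - <<'E'
from h import *
c=dict(np.load("w2.npz"))
R=cv2.Rodrigues(c["rvec"])[0];print("cam",-R.T@c["tvec"].ravel())
a=onz("",(302,103),.15,c);b=onz("",(273,122),.15,c);d=onz("",(247,64),.15,c);e=onz("",(268,52),.15,c)
print(a,b,d,e,np.linalg.norm(a-b),np.linalg.norm(b-d),np.linalg.norm(a-e))
# image-long axis; joined grey cup ends and centre
p=onz("",(270,87),.15,c); u=(a+b-d-e)[:2]; t=np.arctan2(u[1],u[0]); print(p,t)
pose=(p[0],p[1],t)
W=cv2.resize(cv2.imread("pics/w2.png")[0:190,180:350],(510,570),interpolation=3); draw(W,180,0,3,"",pose,c)
S=[]
for n,x0,y0 in(("scene",330,185),("side",185,130)):
    im=cv2.resize(cv2.imread(f"pics/{n}0.png")[y0:y0+71,x0:x0+70],(280,284),interpolation=3); draw(im,x0,y0,4,n,pose); S.append(im)
cv2.imwrite("pics/f2.png",np.hstack([W,np.vstack(S+[np.zeros((2,280,3),np.uint8)])]))
E
```

```text
cam [0.45783089 0.3139804  0.3972674 ]
[0.46235477 0.34863645 0.15      ] [0.47046697 0.32539993 0.15      ] [0.42755285 0.31645538 0.15      ] [0.42343157 0.33247724 0.15      ] 0.024611866156295605 0.043836361192104156 0.04214422556917446
[0.44625379 0.3286849  0.15      ] 0.2976397363131462
```

View pics/f2.png

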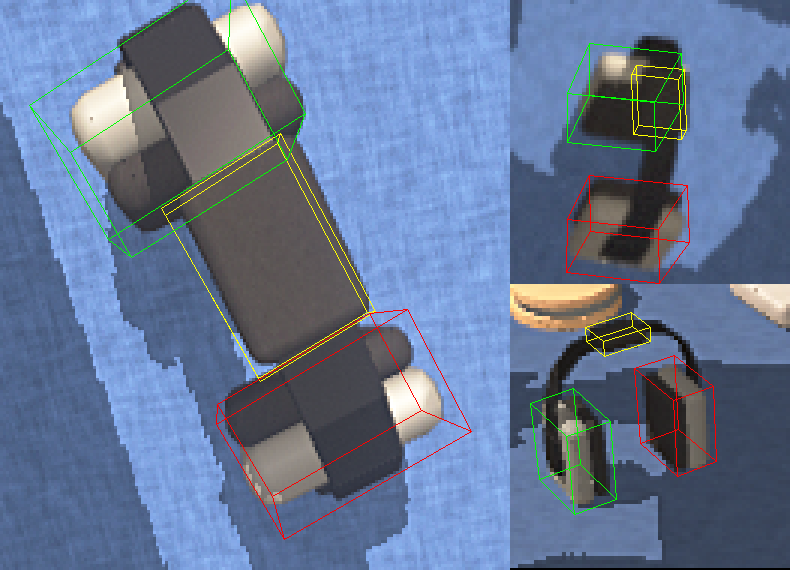

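The fitted wireframe shows the pad centre at about pixel (271,84) and the yaw closer to 0.22 than 0.30; the pad's size of 45 x 31 mm agrees. Going above it.

```bash
python3 - <<'E'
from h import *
mv([.4445,.330,.22],(-.218,.976))
E
```

```text
delta [0.2066 0.0309 0.1415] [ 0.0002 -0.001  -0.0732] dist 0.1009208572979294 t 5.0667 pos [0.5222 0.2983 0.2761] F [-0.4 -0.  -0.9]
```

{"name": "arm_command", "arguments": {"deltas": [0.207,0.031,0.08,0,-0.001,-0.073,0.207,0.031,0.08,0,-0.001,-0.073,0.207,0.031,0.14,0,-0.001,-0.073,0.207,0.031,0.14,0,-0.001,-0.073,0.207,0.031,0.14,0,-0.001,-0.073]}}

```text
time_s: 5.48
eef_pos: [0.4429, 0.3302, 0.2197]
tcp_rot: [[-0.975, -0.222, -0.002], [-0.222, 0.975, 0.0], [0.002, 0.001, -1.0]]
contact_force: [0.1, -0.1, -0.8]
grip_width: 0.0852
grasp_force: 0.0
```

```bash
python3 - <<'E'
from h import *
get_image("wrist");get_image("wrist")
mv([.4445,.330,.159],(-.218,.976))
E
```

```text
delta [ 0.001  -0.0018  0.1554] [ 0.0002  0.0002 -0.0006] dist 0.06217246030757859 t 5.5833 pos [0.4447 0.3307 0.2212] F [-0.3  0.7 -0. ]
```

Descend with the gripper open, then close.

{"name": "arm_command", "arguments": {"deltas": [0,-0.002,0.06,0,0,0,0,-0.002,0.11,0,0,0,0,-0.002,0.145,0,0,0,0,-0.002,0.155,0,0,0,0,-0.002,0.155,0,0,0]}}

```text
time_s: 6.0
eef_pos: [0.4444, 0.33, 0.1583]
tcp_rot: [[-0.977, -0.215, -0.001], [-0.215, 0.977, 0.001], [0.0, 0.001, -1.0]]
contact_force: [-0.1, -0.4, 0.7]
grip_width: 0.0851
grasp_force: 0.0
```

{"name": "arm_command", "arguments": {"deltas": [0,0,0,0,0,0,0,0,0,0,0,0,0,0,0,0,0,0,0,0,0,0,0,0,0,0,0,0,0,0], "jaw": 0}}

```text
time_s: 6.42
eef_pos: [0.4444, 0.3311, 0.1596]
tcp_rot: [[-0.976, -0.218, 0.001], [-0.218, 0.976, 0.003], [-0.002, 0.002, -1.0]]
contact_force: [0.3, -0.4, 0.8]
grip_width: 0.03
grasp_force: 59.6
```

```bash
python3 - <<'E'
from h import *
a=get_image("side")[110:210,160:260,::-1];b=get_image("scene")[150:250,310:410,::-1]
cv2.imwrite("pics/g.png",np.hstack([cv2.resize(q,(400,400),interpolation=3) for q in(a,b)]))
s=get_state();print(s["grip_width"],s["grasp_force"]);mv([.4445,.33,.31],(-.218,.976))
E
```

```text
0.030454952651009965 60.1679652929306
delta [-0.0005 -0.0019 -0.376 ] [0.0003 0.0003 0.0001] dist 0.15040393770623856 t 6.5167 pos [0.4444 0.3311 0.1596] F [-0.1  1.5  5.4]
```

View pics/g.png

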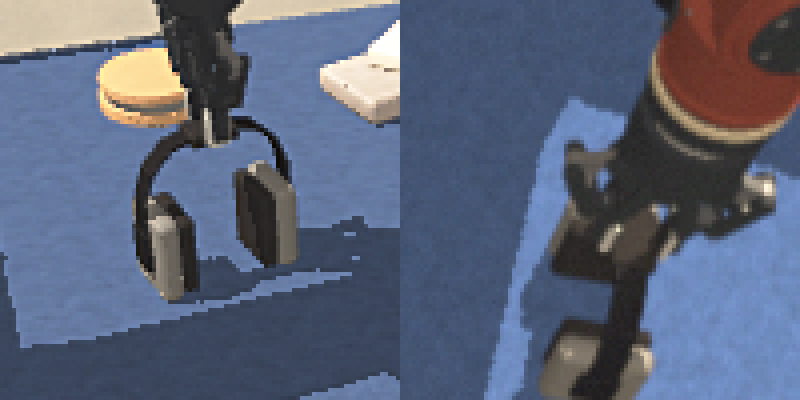

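The grip is good: 30 mm opening, 60 N, with the fingertips on the pad near its middle in both crops. The TCP is 159.6 mm above the cups' underside. Lifting high enough for the cups to clear the forks.

{"name": "arm_command", "arguments": {"deltas": [0,0,-0.02,0,0,0,0,0,-0.06,0,0,0,0,0,-0.12,0,0,0,0,0,-0.18,0,0,0,0,0,-0.24,0,0,0]}}

```text
time_s: 6.93
eef_pos: [0.4434, 0.3302, 0.2558]
tcp_rot: [[-0.976, -0.218, -0.001], [-0.218, 0.976, 0.001], [0.001, 0.001, -1.0]]
contact_force: [1.2, 0.2, -3.0]
grip_width: 0.0302
grasp_force: 60.1
```

{"name": "arm_command", "arguments": {"deltas": [0,0,-0.06,0,0,0,0,0,-0.12,0,0,0,0,0,-0.18,0,0,0,0,0,-0.24,0,0,0,0,0,-0.29,0,0,0]}}

```text
time_s: 7.35
eef_pos: [0.4436, 0.3301, 0.3727]
tcp_rot: [[-0.976, -0.219, 0.001], [-0.219, 0.976, 0.002], [-0.001, 0.001, -1.0]]
contact_force: [1.5, 0.5, -2.1]
grip_width: 0.0303
grasp_force: 60.1
```

```bash
python3 - <<'E'
from h import *
s=get_state();print(s["grip_width"]);mv([.622,-.0215,.38],(.236,.972))
E
```

```text
0.030320353943588663
delta [-0.2432 -0.9553 -0.0195] [0.0003 0.0001 0.073 ] dist 0.39438572665349975 t 7.35 pos [0.4436 0.3301 0.3727] F [ 1.5  0.5 -2.1]
```

{"name": "arm_command", "arguments": {"deltas": [-0.015,-0.06,-0.01,0,0,0.015,-0.03,-0.12,-0.02,0,0,0.03,-0.045,-0.18,-0.02,0,0,0.045,-0.06,-0.24,-0.02,0,0,0.06,-0.075,-0.3,-0.02,0,0,0.073]}}

```text
time_s: 7.77
eef_pos: [0.4994, 0.2186, 0.3788]
tcp_rot: [[-0.971, 0.241, -0.0], [0.241, 0.971, 0.001], [0.001, 0.001, -1.0]]
contact_force: [-0.2, 0.5, -3.9]
grip_width: 0.0304
grasp_force: 60.3
```

```bash
python3 - <<'E'
from h import *
mv([.622,-.0215,.385],(.236,.972))
E
```

```text
delta [-0.4419 -0.509  -0.0162] [ 0.0002 -0.0001 -0.0008] dist 0.2696995262169734 t 7.7667 pos [0.4994 0.2186 0.3788] F [-0.2  0.5 -3.9]
```

{"name": "arm_command", "arguments": {"deltas": [-0.045,-0.05,-0.01,0,0,0,-0.09,-0.1,-0.016,0,0,0,-0.135,-0.155,-0.016,0,0,0,-0.18,-0.205,-0.016,0,0,0,-0.22,-0.255,-0.016,0,0,0]}}

```text
time_s: 8.18
eef_pos: [0.5611, 0.0984, 0.3849]
tcp_rot: [[-0.972, 0.236, -0.0], [0.236, 0.972, 0.001], [0.001, 0.001, -1.0]]
contact_force: [0.5, 0.2, -3.2]
grip_width: 0.0307
grasp_force: 60.3
```

{"name": "arm_command", "arguments": {"deltas": [-0.045,-0.05,0,0,0,0,-0.09,-0.1,0,0,0,0,-0.135,-0.155,0,0,0,0,-0.18,-0.205,0,0,0,0,-0.21,-0.245,0,0,0,0]}}

```text
time_s: 8.6
eef_pos: [0.6198, -0.0172, 0.3843]
tcp_rot: [[-0.971, 0.237, -0.001], [0.237, 0.971, 0.001], [0.001, 0.001, -1.0]]
contact_force: [0.4, 0.3, -2.7]
grip_width: 0.0302
grasp_force: 60.3
```

```bash
python3 - <<'E'
from h import *
for i in range(3): get_image("wrist")
c=get_calibration("wrist");a=get_image("wrist")[:,:,::-1];b=get_image("side")[60:260,210:410,::-1]
im=np.hstack([cv2.resize(a,(400,300)),cv2.resize(b,(300,300),interpolation=3)])
cv2.imwrite("pics/h.png",im)
mv([.622,-.0215,.2],(.236,.972))
E
```

```text
delta [-0.012  -0.0151  0.4614] [ 0.0003 -0.0002 -0.    ] dist 0.18471009383479806 t 8.85 pos [ 0.6189 -0.0148  0.3846] F [ 0.4 -0.3 -2.3]
```

View pics/h.png

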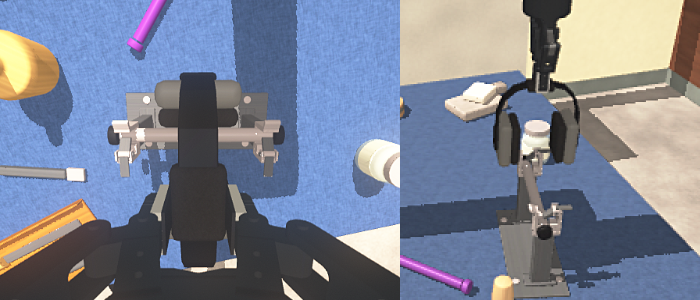

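This is my tenth and last picture. It shows the ear defenders held level above the stand, the band in line with the middle of the rail (caps at ~(113,135) and (280,135) in the shrunk view), and the bystanders untouched. From here I check by numbers.

```bash
python3 - <<'E'
from h import *
c=get_calibration("wrist"); k=300/384
s=get_state();T=np.array(s["eef_pos"]);R=np.array(s["tcp_rot"])
for v in(-.117,.119): print("rail",proj("",[.622+.236*v,-.0215+.972*v,.145],c)*k)
for dx in(-.023,0,.023): print("padtop",dx,proj("",T+R@[dx,0,.0096],c)*k)
g=cv2.imread("pics/h.png",0); print("dark band col 140,250 rows:",[ (x,g[115:155:2,x].tolist()) for x in(160,245)])
print("pad col 200 rows 150..270", g[150:270:3,198].tolist())
E
```

```text
rail [[111.82402127 134.78916357]]
rail [[278.12043128 134.71986247]]
padtop -0.023 [[199.45724043 242.55673484]]
padtop 0 [[199.52622861 206.39270804]]
padtop 0.023 [[199.60133405 167.02197077]]
dark band col 140,250 rows: [(160, [67, 67, 66, 66, 57, 163, 167, 164, 173, 181, 188, 173, 167, 148, 165, 168, 168, 108, 159, 155]), (245, [87, 85, 82, 83, 81, 81, 92, 164, 170, 179, 183, 170, 163, 148, 184, 186, 110, 97, 102, 99])]
pad col 200 rows 150..270 [60, 60, 59, 59, 59, 59, 53, 55, 57, 56, 56, 55, 55, 55, 54, 57, 54, 54, 55, 53, 52, 54, 53, 54, 55, 55, 54, 55, 56, 56, 53, 47, 46, 49, 50, 50, 50, 51, 47, 177]
```

The rail and pad projections match the picture within about 1 mm. Lowering straight down.

{"name": "arm_command", "arguments": {"deltas": [-0.006,-0.008,0,0,0,0,-0.012,-0.015,0.02,0,0,0,-0.012,-0.015,0.07,0,0,0,-0.012,-0.015,0.12,0,0,0,-0.012,-0.015,0.17,0,0,0]}}

```text
time_s: 9.27
eef_pos: [0.6224, -0.0217, 0.3154]
tcp_rot: [[-0.972, 0.235, 0.0], [0.235, 0.972, 0.001], [-0.0, 0.001, -1.0]]
contact_force: [-0.1, -0.1, -3.0]
grip_width: 0.0303
grasp_force: 60.4
```

{"name": "arm_command", "arguments": {"deltas": [0,0,0.05,0,0,0,0,0,0.1,0,0,0,0,0,0.15,0,0,0,0,0,0.2,0,0,0,0,0,0.24,0,0,0]}}

```text
time_s: 9.68
eef_pos: [0.6217, -0.0214, 0.2186]
tcp_rot: [[-0.972, 0.235, -0.001], [0.235, 0.972, 0.002], [0.002, 0.001, -1.0]]
contact_force: [0.4, 0.4, -2.7]
grip_width: 0.0301
grasp_force: 60.4
```

```bash
python3 - <<'E'
from h import *
for i in range(2): get_image("wrist")
mv([.622,-.0215,.1785],(.236,.972))
E
```

```text
delta [-0.0042  0.0002  0.0974] [ 0.0001 -0.0009  0.0001] dist 0.0389772287356806 t 9.7833 pos [ 0.6205 -0.0213  0.2174] F [-0.7  0.5 -3.3]
```

{"name": "arm_command", "arguments": {"deltas": [-0.003,0,0.03,0,0,0,-0.003,0,0.06,0,0,0,-0.003,0,0.075,0,0,0,-0.003,0,0.085,0,0,0,-0.003,0,0.085,0,0,0]}}

```text
time_s: 10.2
eef_pos: [0.6236, -0.022, 0.1865]
tcp_rot: [[-0.972, 0.236, -0.0], [0.236, 0.972, 0.001], [0.001, 0.001, -1.0]]
contact_force: [1.3, -0.3, -2.6]
grip_width: 0.0305
grasp_force: 60.4
```

{"name": "arm_command", "arguments": {"deltas": [0,0,0.003,0,0,0,0,0,0.006,0,0,0,0,0,0.009,0,0,0,0,0,0.009,0,0,0]}}

```text
time_s: 10.53
eef_pos: [0.6238, -0.0222, 0.1831]
tcp_rot: [[-0.972, 0.236, 0.0], [0.236, 0.972, 0.001], [-0.0, 0.001, -1.0]]
contact_force: [0.2, -0.0, -2.2]
grip_width: 0.0304
grasp_force: 60.4
```

{"name": "arm_command", "arguments": {"deltas": [0.002,0,0.002,0,0,0,0.002,0,0.004,0,0,0,0.002,0,0.006,0,0,0,0.002,0,0.008,0,0,0,0.002,0,0.008,0,0,0]}}

```text
time_s: 10.95
eef_pos: [0.6229, -0.022, 0.1795]
tcp_rot: [[-0.972, 0.236, -0.0], [0.236, 0.972, 0.001], [0.001, 0.001, -1.0]]
contact_force: [-0.5, 0.4, -2.7]
grip_width: 0.0302
grasp_force: 60.4
```

{"name": "arm_command", "arguments": {"deltas": [0,0,0.002,0,0,0,0,0,0.003,0,0,0,0,0,0.003,0,0,0]}}

```text
time_s: 11.2
eef_pos: [0.623, -0.022, 0.1786]
tcp_rot: [[-0.972, 0.236, 0.0], [0.236, 0.972, 0.001], [0.0, 0.001, -1.0]]
contact_force: [0.3, -0.3, -2.3]
grip_width: 0.0302
grasp_force: 60.5
```

{"name": "arm_command", "arguments": {"deltas": [0,0,0.002,0,0,0,0,0,0.004,0,0,0,0,0,0.004,0,0,0]}}

```text
time_s: 11.45
eef_pos: [0.624, -0.0222, 0.1784]
tcp_rot: [[-0.972, 0.236, 0.003], [0.236, 0.972, 0.001], [-0.003, 0.001, -1.0]]
contact_force: [-0.3, 0.3, 5.9]
grip_width: 0.0302
grasp_force: 61.6
```

Contact is at exactly the expected height (0.1784). I'll ease off the load and then release.

{"name": "arm_command", "arguments": {"deltas": [0,0,-0.003,0,0,0,0,0,-0.003,0,0,0,0,0,-0.003,0,0,0]}}

```text
time_s: 11.7
eef_pos: [0.6232, -0.022, 0.1784]
tcp_rot: [[-0.972, 0.236, 0.001], [0.236, 0.972, 0.001], [-0.0, 0.001, -1.0]]
contact_force: [-0.1, 0.3, 1.7]
grip_width: 0.0303
grasp_force: 61.1
```

{"name": "arm_command", "arguments": {"deltas": [0,0,0,0,0,0,0,0,0,0,0,0,0,0,0,0,0,0,0,0,0,0,0,0,0,0,0,0,0,0], "jaw": 0.8}}

```text
time_s: 12.12
eef_pos: [0.623, -0.022, 0.1781]
tcp_rot: [[-0.972, 0.236, 0.0], [0.236, 0.972, 0.001], [0.0, 0.001, -1.0]]
contact_force: [0.5, 0.1, 0.8]
grip_width: 0.0684
grasp_force: 0.0
```

Released. Retreating straight up, slowly at first.

{"name": "arm_command", "arguments": {"deltas": [0,0,-0.02,0,0,0,0,0,-0.05,0,0,0,0,0,-0.1,0,0,0,0,0,-0.17,0,0,0,0,0,-0.25,0,0,0]}}

```text
time_s: 12.53
eef_pos: [0.6222, -0.022, 0.2788]
tcp_rot: [[-0.972, 0.236, -0.002], [0.236, 0.972, 0.002], [0.002, 0.001, -1.0]]
contact_force: [0.6, 0.0, -0.1]
grip_width: 0.0686
grasp_force: 0.0
```

{"name": "arm_command", "arguments": {"deltas": [0.05,0,-0.08,0,0,0,0.1,0,-0.12,0,0,0,0.15,0,-0.12,0,0,0,0.2,0,-0.12,0,0,0,0.2,0,-0.12,0,0,0]}}

```text
time_s: 12.95
eef_pos: [0.5426, -0.0025, 0.3278]
tcp_rot: [[-0.972, 0.236, 0.0], [0.236, 0.972, 0.002], [-0.0, 0.002, -1.0]]
contact_force: [1.2, 0.4, -0.1]
grip_width: 0.0682
grasp_force: 0.0
```

```bash
python3 - <<'E'
from h import *
a=[get_image("side") for i in range(12)]; b=get_image("scene")
d=[int((np.abs(a[i].astype(int)-a[-1])[120:260,230:340].max(2)>25).sum()) for i in range(11)]; print("motion",d)
cv2.imwrite("pics/end_side.png",a[-1][:,:,::-1]);cv2.imwrite("pics/end_scene.png",b[:,:,::-1])
# expected hung pose: compare dark pixels against the model silhouettes
yaw=-.238
M=[q+[0,0,.019] for q in ear(.6228,-.022,yaw)]
for n,im in(("side",a[-1]),("scene",b)):
    im0=cv2.imread(f"pics/{n}0.png")[:,:,::-1]
    D=(np.abs(im.astype(int)-im0).max(2)>30)
    for nm,q in zip(("pad","cup+","cup-"),M):
        h=cv2.convexHull(proj(n,q).astype(np.float32)).astype(int); m=np.zeros(D.shape,np.uint8); cv2.fillConvexPoly(m,h,1)
        print(n,nm,"changed",round(D[m>0].mean(),2),"meanRGB",im[m>0].mean(0).round(), "before",im0[m>0].mean(0).round(),"centre",proj(n,q).mean(0).round(1))
    for v in(-.117,.119):
        p=proj(n,[.622+.236*v,-.0215+.972*v,.145])[0].round().astype(int); print(n,"cap",p,im[p[1]-1:p[1]+2,p[0]-1:p[0]+2].mean((0,1)).round())
mv([.62,-.02,.4])
E
```

```text
motion [180, 137, 69, 46, 54, 56, 52, 45, 38, 28, 14]
side pad changed 0.88 meanRGB [52. 51. 53.] before [147. 144. 146.] centre [299.2 184.3]
side cup+ changed 0.66 meanRGB [97. 94. 94.] before [108. 111. 124.] centre [314.4 211.3]
side cup- changed 0.82 meanRGB [73. 74. 77.] before [105. 110. 121.] centre [279.1 212.8]
side cap [306 215] [34. 33. 33.]
side cap [292 167] [120. 109. 104.]
scene pad changed 0.92 meanRGB [62. 59. 58.] before [181. 174. 171.] centre [223.2 214.2]
scene cup+ changed 0.93 meanRGB [74. 72. 73.] before [145. 145. 150.] centre [214.  243.2]
scene cup- changed 0.76 meanRGB [95. 90. 89.] before [159. 165. 183.] centre [237.5 216.2]
scene cap [192 194] [149. 137. 127.]
scene cap [259 242] [50. 45. 44.]
delta [-0.1911  0.0039 -0.1851] [0. 0. 0.] dist 0.10643914231273419 t 13.6 pos [ 0.5453 -0.0034  0.326 ] F [-0.3  0.6 -0.8]
```

{"name": "arm_command", "arguments": {"deltas": [0,0,0,0,0,0,0,0,0,0,0,0,0,0,0,0,0,0,0,0,0,0,0,0,0,0,0,0,0,0]}}

```text
time_s: 14.02
eef_pos: [0.5452, -0.0033, 0.3262]
tcp_rot: [[-0.972, 0.236, 0.0], [0.236, 0.972, 0.001], [0.0, 0.001, -1.0]]
contact_force: [-0.3, -0.2, 0.6]
grip_width: 0.0681
grasp_force: 0.0
```

{"name": "arm_command", "arguments": {"deltas": [0,0,0,0,0,0,0,0,0,0,0,0,0,0,0,0,0,0,0,0,0,0,0,0,0,0,0,0,0,0]}}

```text
time_s: 14.43
eef_pos: [0.5452, -0.0033, 0.3262]
tcp_rot: [[-0.972, 0.236, 0.0], [0.236, 0.972, 0.001], [0.0, 0.001, -1.0]]
contact_force: [-0.3, -0.4, 0.5]
grip_width: 0.0682
grasp_force: 0.0
```

{"name": "arm_command", "arguments": {"deltas": [0,0,0,0,0,0,0,0,0,0,0,0,0,0,0,0,0,0,0,0,0,0,0,0,0,0,0,0,0,0]}}

```text
time_s: 14.85
eef_pos: [0.5452, -0.0033, 0.3262]
tcp_rot: [[-0.972, 0.236, 0.0], [0.236, 0.972, 0.001], [0.0, 0.001, -1.0]]
contact_force: [0.0, 0.1, 0.8]
grip_width: 0.0682
grasp_force: 0.0
```

```bash
python3 - <<'E'
from h import *
a=[get_image("side") for i in range(12)]; b=get_image("scene")
D=[(np.abs(x.astype(int)-a[-1])[120:260,230:340].max(2)>25) for x in a[:-1]]; print("motion",[int(d.sum()) for d in D])
ys,xs=np.nonzero(D[0]);print("where",xs.mean()+230 if len(xs) else 0,ys.mean()+120 if len(ys) else 0)
p=cv2.imread("pics/p2.png")
ref={"side":p[300:,:256],"scene":p[300:,256:]}; o={"side":(255,140),"scene":(175,175)}
for n,im in(("side",a[-1]),("scene",b)):
    x0,y0=o[n]; r=cv2.resize(ref[n],(80,80),interpolation=cv2.INTER_AREA); q=np.ascontiguousarray(im[y0:y0+80,x0:x0+80,::-1])
    for nm,(u,v) in {"side":{"L":(292,165),"R":(307,210)},"scene":{"R":(194,192),"L":(252,235)}}[n].items():
        t=q[v-y0-8:v-y0+9,max(u-x0-8,0):u-x0+9]
        R=cv2.matchTemplate(cv2.copyMakeBorder(r,10,10,10,10,cv2.BORDER_REPLICATE),t,cv2.TM_CCOEFF_NORMED); _,m,_,l=cv2.minMaxLoc(R)
        print(n,nm,"score",round(m,2),"shift",l[0]-10-max(u-x0-8,0),l[1]-10-(v-y0-8))
    # bystanders: change vs start
    im0=cv2.imread(f"pics/{n}0.png")[:,:,::-1]; ch=np.abs(im.astype(int)-im0).max(2)>40
    for nm,P,rad in(("mallet",{"scene":(176,155),"side":(277,290)},14),("jar",{"scene":(315,330),"side":(301,150)},10),("chisel",{"scene":(130,205),"side":(360,310)},14)):
        x,y=P[n]; print(n,nm,"changed",round(ch[y-rad:y+rad,x-rad:x+rad].mean(),2))
mv([.62,-.02,.4])
E
```

```text
motion [1, 1, 1, 1, 0, 0, 0, 0, 0, 0, 0]
where 289.0 234.0
side L score 0.88 shift 0 0
side R score 0.98 shift 0 0
side mallet changed 0.0
side jar changed 0.09
side chisel changed 0.0
scene R score 0.99 shift 0 0
scene L score 0.88 shift 0 0
scene mallet changed 0.0
scene jar changed 0.0
scene chisel changed 0.0
delta [-0.1914  0.0039 -0.1846] [0. 0. 0.] dist 0.10638178366634313 t 15.5 pos [ 0.5452 -0.0033  0.3262] F [-0.7  0.2  0.6]
```

```bash
python3 -c "
from workcell import *
print(hand_in())"
```

```text
the job is handed in; nothing more can be done
None
```

I pressed the rail home in both forks, hung the ear defenders still on it between them, left the mallet, jar and chisel where they were, and handed the job in at about 15.5 s; that both jaws snapped shut I judged from the push force and one camera view, and the hand-in gave no verdict.

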